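# Run an opened control unit through the inspection gate

### The arm

A 6-joint arm with a two-finger parallel gripper is mounted at the origin on the work surface. World frame = base frame: x ahead of the robot, y to its left, z up, the work surface at z = 0. Lengths are in m, angles in degrees, forces in N, time in s.
With the tool pointing down it reaches from about 0.4 to 0.825 m from the base axis. Payload 7 kg.
Tool frame: the origin (TCP) lies on the centre line of the jaws, within the pads' length; the fingertips stand 22 mm ahead of it and the grasp point (between the pads) lies 3 mm ahead of it; z points along the fingers, y is the line along which they close (so a half turn about z gives the same grasp; the last joint's range is limited). The gripper opens to 88 mm and grips with 3 to 60 N. Pads are 19 mm wide; open, the fingers measure 130 mm over their backs; the gripper's body (78 mm by 193 mm) begins 47 mm behind the grasp point.
Start: joints at [-49.555, 20.546, 0.682, 0, -70.136, -16.507], TCP at [0.274, -0.617, 0.249] pointing down, gripper open.
Joint ranges: [-176.03, 176.03], [-82.01, 121.73], [-58.28, 71.71], [-173.87, 95.51], [-174.79, -0.11], [-173.66, 173.66]. Speed limits (degrees/s): [136.94, 136.94, 172.46, 180, 180, 180].

### API

Orientations are given as [roll, pitch, yaw] about the fixed x, y, z axes, in that order (R = Rz(yaw) Ry(pitch) Rx(roll)).
In Python, from plant import get_state, cams, r gives the robot as it stands.
- The arm moves only by the tool apply_moves, never from a script. Its argument "targets" is a list of rows, each an object with "dp": the shift along the world's x, y, z in m, a list of three; "yaw": the turn about the world's z in degrees. In form: [{"dp": [x, y, z], "yaw": yaw}, ...]. A call has 1 to 20 rows; each row is the pose to reach, as a shift and turn from the pose commanded when the call began; what a row does not reach only later rows make up. A row lasts 1/12 s, in which the tool goes at most 41.7 mm and 7.16 degrees, less where a joint would pass 70% of its speed; a pose out of reach is approached as far as the arm can. A call with a gripper value outside its range is refused whole. "grip" is the gripper command: -1 is fully open, 1 is shut, values between are in proportion, set as the call begins (left out, the last holds). The fingers move at their own pace and stop on an object; "squeeze" is the grip in N (left out, the last holds). Time passes only in rows, so rows that repeat a pose let the fingers close. It gives the time, the measured TCP pose, the force, the opening and the grip force at its end, in the units of the state.
- get_state(): the state, without advancing time (a new reading comes with each control period).
- cams.capture(name): name is "scene" or "side" or "wrist"; returns a dict with "image" (420x560x3 uint8, red, green, blue), "range_z" (420x560 float32, m along the optical axis (not along the pixel's ray), 0 where there is no reading), "fx", "fy", "cx", "cy" (pixels), "R" (3x3) and "t" (3): a world point X has camera coordinates R X + t; the wrist camera has in their place "T_tool_cam" (4x4, takes a point from camera to tool coordinates, whose origin is the TCP and whose axes are the flange's). Camera axes: x right, y down, z forward; pixel columns grow to the right and rows downward; lengths in m; the calibration is good to about 2 mm. The wrist camera is an equidistant fisheye: a pixel r from the principal point sees the ray r / f radians off the axis. A picture is of the moment at which its call begins: read the wrist's pose just before it.
- r.close_job(): hands the job in; it is judged then, once.
The state is a dict: "time_s": time; "joints": joint angles; "qd": joint speeds; "joint_torque": joint torques, N m; "tcp_pos": TCP position; "eef_rot": TCP orientation; "contact_force": force on the tool from outside, world axes, zero at the start; "moment": the same for the moment, N m; "gripper_width": finger opening in m; "gripper_force": force on a finger pad.
Only numpy, scipy, OpenCV 4.12 (cv2) and the standard library are available. Lean on these libraries where they do the work, as an engineer would, in place of code of your own. Each camera call takes 0.05 s, during which the arm holds its last target. There are 200 camera calls.

### The job

Lift the loose cover off the control unit and lay it flat, handle up, wholly on the thin bench mat. Then run the carrier with the opened unit along its track, under the low gate, until it meets the stop block at the far end; press it home there with a light push of 10 to 20 newtons, no ramming, and leave it resting against the stop. Let go of everything and leave the other things on the bench where they are.

Things in the scene. Friction and masses are not known exactly. Their poses are not given: they have to be found in the camera images.
- track: Fixed aluminium slide track on the bench, 430 x 134 mm, from x = -212 to +217. Origin: bench level under the gate's middle; x along the travel (towards the stop), y across. Channel floor 6 mm above the bench; side rails 19 mm tall, inside width 114 mm, with lips (98 mm apart) over the carrier's edges, so that it can only slide along x.
- gate (a point): Middle of the underside, 56 mm above the bench, of the gate: a fixed grey bridge over the track, 70 mm long along the track (x from -35 to +35 mm), 172 mm wide over its legs, top at 78 mm. The carrier with post, tab and tray passes under it; the cover with its handle, or a gripper, does not.
- stop: Fixed dark steel stop block, 20 (along the track) x 90 x 30 mm high, on the channel floor beyond the gate; its place along the track differs from time to time. Origin: bottom of the middle of the face that the carrier must meet; x axis in the direction of travel.
- carrier: Loose carrier captive in the track, about 0.55 kg: base plate 180 x 110 x 6 mm, origin at the centre of its underside, x in the direction of travel. On it the open control unit, an aluminium tray 90 x 84 mm centred at x = -15 mm, rim 28 mm above the origin, with two 8 mm upright pins at (x, y) = (+18, -28) and (-48, +28) mm that reach 40 mm above the origin.
- front_post (a point): Top middle of the carrier's front post, 18 (x) x 30 (y) x 38 mm tall, at x = +75 mm on the carrier, its top 44 mm above the carrier's origin and 50 mm above the bench. At the start it stands under the gate.
- rear_tab (a point): Top middle of the carrier's rear tab, an upright plate 10 (x) x 50 (y) x 38 mm tall, at x = -82 mm on the carrier, its top 50 mm above the bench.
- carrier_front (a point): Middle of the carrier plate's front edge, 3 mm above its underside; this edge must meet the stop's face.
- cover: Loose aluminium cover plate, 90 x 84 x 5 mm, 0.16 kg, with two holes 12 mm wide that sit loosely over the unit's pins. Origin: centre of its underside; x along the 90 mm side, z up. In its middle an upright black grip bar, 50 (x) x 18 (y) mm, from 5 to 43 mm above the origin.
- mat: Thin square black rubber mat, 150 x 150 x 3 mm, fixed to the bench on the left or right of the track. Origin: centre of its underside (bench level); z up.
- bin: Fixed open blue bin with parts, 130 x 110 x 50 mm high, on the other side of the track from the mat. Origin: centre of its underside. Bystander.
- closed_unit: Bystander: another, closed control unit, 140 x 100 x 30 mm, beyond the track. Origin: underside.
- meter: Bystander: multimeter lying on its back, 150 x 75 x 34 mm, between the robot and the track. Origin: centre of underside.
- spool: Bystander: standing spool, 60 mm wide, 40 mm high. Origin: centre of underside.
- jar: Bystander: jar, 56 mm wide, 75 mm high. Origin: centre of underside.
- driver: Bystander: screwdriver lying between the robot and the track. Origin: underside, near its middle.
- brush: Bystander: brush lying beyond the track. Origin: underside, near its middle.
Things that resemble listed ones, but are neither listed nor needed, are in the scene too. Leave any pink look-alike of the carrier alone.

How it is judged (in metres and radians):
On the way, in this order (a step that is already met when the one before it is completed fails the run):
1. the cover lies on the mat, let go, before the carrier reaches the stop (x of cover in the frame of mat between -0.035 and 0.035 m and y of cover in the frame of mat between -0.035 and 0.035 m and z of cover in the frame of mat below 0.007 m and angle between cover's own z axis and vertical below 0.08 rad and linear speed of cover below 0.02 m/s and contact force between the fingers and cover below 0.2 N and x of carrier_front in the frame of stop below -0.02 m), for 0.2 s.
2. the carrier is pressed against the stop with at least 3 N (contact force between carrier and stop above 3 N), for 0.04 s.
At the end, for the whole second after the job is handed in: The cover lies flat on the mat, handle up (tilt under 0.08 rad, underside within 4 mm of the mat's top), its centre within 35 mm of the mat's centre along each of the mat's sides, at rest and let go; the carrier is down in its track, at rest, with its front edge within 3 mm of the stop's face (x of cover in the frame of mat between -0.035 and 0.035 m and y of cover in the frame of mat between -0.035 and 0.035 m and z of cover in the frame of mat below 0.007 m and angle between cover's own z axis and vertical below 0.08 rad and linear speed of cover below 0.02 m/s and contact force between the fingers and cover below 0.2 N and x of carrier_front in the frame of stop above -0.003 m and z of carrier in the frame of track between 0.003 and 0.009 m and linear speed of carrier below 0.01 m/s); the robot touches nothing.
It fails at once if the carrier is rammed against the stop with more than 45 N (contact force between carrier and stop above 45 N).
It fails at once if a bystander is moved by more than 30 mm (distance of any of closed_unit, meter, spool, jar, driver, brush from where it was at the start of the episode above 0.03 m).
It also fails if it takes over 72 s, if anything falls off the work surface, if the arm or the gripper's body presses on something with over 40 N, if the wrist force passes 120 N, or if a joint passes its speed limit or range.

## Working session

There is one attempt and no reset: what is moved stays moved. The work goes in short steps, Python scripts to look and compute and a tool call to move; the robot and the scene stay as the last step left them, time stands still between calls to the robot, and variables do not carry over. Pictures are saved under pics/ and viewed, at most 10 in all, crops included, and the job is handed in when it is done.

Besides the shell and the picture viewer there is one more tool, called after ">>>" in YAML: its name, and indented under it one key for each argument. apply_moves: Moves the arm, as the interface text tells. Its arguments: {"type":"object","properties":{"targets":{"type":"array","items":{"type":"object","properties":{"dp":{"type":"array","items":{"type":"number"}},"yaw":{"type":"number"}}}},"grip":{"type":"number"},"squeeze":{"type":"number"}},"required":["targets"]}

```bash
mkdir -p pics; ls; python3 - <<'E'
from plant import get_state,cams
import cv2,numpy as np
s=get_state();print(s)
for n in("scene","side"):
    c=cams.capture(n);cv2.imwrite(f"pics/{n}0.png",c["image"][:,:,::-1]);np.savez(f"{n}0.npz",**c)
    print(n,c["fx"],c["fy"],c["cx"],c["cy"],c["R"],c["t"])
E
```

```text
pics
{'time_s': 0.0, 'joints': array([-4.95558907e+01,  2.05924081e+01,  6.34457653e-01, -2.15381753e-02,
       -7.01361962e+01, -1.65069631e+01]), 'qd': array([-0.04471635, -0.01213192,  0.0386596 ,  0.05607073,  0.11174022,
        0.06197359]), 'joint_torque': array([-1.54287100e-03, -5.82713413e+01,  2.93057227e+01,  6.99752927e+00,
        6.93239534e-03, -1.30689054e-04]), 'tcp_pos': array([ 0.27367354, -0.61653567,  0.24761241]), 'eef_rot': array([ 1.79903980e+02, -7.34012904e-03, -1.56070183e+02]), 'contact_force': array([ 0.60560261, -0.59855642,  0.14288284]), 'moment': array([0.01840981, 0.03657563, 0.01615507]), 'gripper_force': 0.0, 'gripper_width': 0.0875002126836083}
scene 379.3472768889909 379.3472768889909 277.3090956851135 213.65607585501772 [[ 0.07782223  0.99681037  0.01768585]
 [ 0.67111544 -0.03925987 -0.74031259]
 [-0.73725692  0.06948203 -0.67203012]] [ 0.01643243 -0.32393469  1.5923573 ]
side 464.6336933642249 464.6336933642249 278.15848079380856 214.6577218562304 [[-0.81841755 -0.5742833   0.01978395]
 [-0.2982177   0.39505981 -0.86890388]
 [ 0.49118115 -0.71702611 -0.49458533]] [0.40019627 0.24033514 1.23304693]
```

View pics/scene0.png

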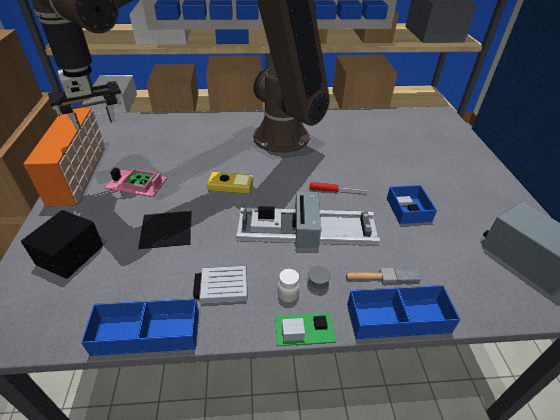

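View pics/side0.png

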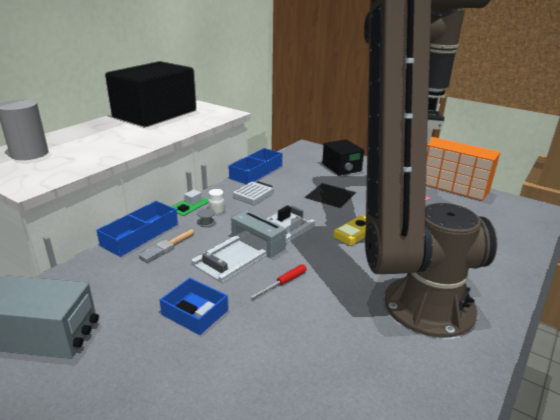

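The scene view shows the track (237–380, 205–243) lying along world y. The cover with its black bar is at about (266,213), the gate at (308,218) and the dark stop at (368,232). The mat is at about (166,230) and the bin at (411,204). Travel is to the image right, which is +y.

```bash
cat > h.py <<'E'
import numpy as np,cv2
def cloud(c):
    z=c["range_z"];v,u=np.mgrid[:z.shape[0],:z.shape[1]]
    P=np.stack([(u-c["cx"])/c["fx"]*z,(v-c["cy"])/c["fy"]*z,z],-1)
    W=(P-c["t"])@c["R"];W[z==0]=np.nan;return W
E
python3 - <<'E'
from h import *
c=dict(np.load("scene0.npz"));W=cloud(c);I=c["image"].astype(int)
sub=c["image"][190:260,225:395];cv2.imwrite("pics/crop0.png",cv2.resize(sub,(0,0),fx=4.7,fy=4.7,interpolation=cv2.INTER_CUBIC)[:,:,::-1])
br=I.max(2)
def rep(n,m):
    p=W[m];p=p[~np.isnan(p[:,0])];(x,y),(w,h),a=cv2.minAreaRect(p[:,:2].astype(np.float32));print(n,len(p),"ctr",np.round((x,y),4),"size",np.round((w,h),4),a,"z",np.round(np.percentile(p[:,2],[2,50,98]),4))
def box(m,u0,u1,v0,v1):
    b=np.zeros(m.shape,bool);b[v0:v1,u0:u1]=1;return m&b
print("bench z",np.nanmedian(W[250:265,200:280,2]))
rep("mat",box(br<45,130,200,205,255))
rep("bar",box((br<60)&(W[...,2]>.035),250,285,195,230))
rep("gate",box((W[...,2]>.07)&(br>60),285,330,180,255))
rep("cover",box((W[...,2]>.032)&(W[...,2]<.046)&(br>120),240,296,195,235))
rep("stop",box((W[...,2]>.027)&(br<110),340,385,205,245))
rep("track",box((W[...,2]>.012)&(W[...,2]<.024)&(br>120),230,385,195,250))
E
```

```text
bench z -0.0006140651450426548
mat 1638 ctr [ 0.5305 -0.4047] size [0.1537 0.1502] 4.946918964385986 z [-0.0004  0.0028  0.0061]
bar 205 ctr [ 0.5358 -0.0942] size [0.048  0.0238] 80.78727722167969 z [0.0411 0.0654 0.078 ]
gate 823 ctr [0.5477 0.0313] size [0.0703 0.1753] 84.31444549560547 z [0.072  0.0769 0.08  ]
cover 348 ctr [ 0.5352 -0.0944] size [0.0881 0.0862] 84.66544342041016 z [0.0349 0.0382 0.0418]
stop 110 ctr [0.5678 0.2118] size [0.0195 0.0894] 83.15332794189453 z [0.0275 0.0342 0.0375]
track 825 ctr [0.5474 0.0333] size [0.4295 0.1354] 84.03596496582031 z [0.0132 0.0178 0.0214]
```

View pics/crop0.png

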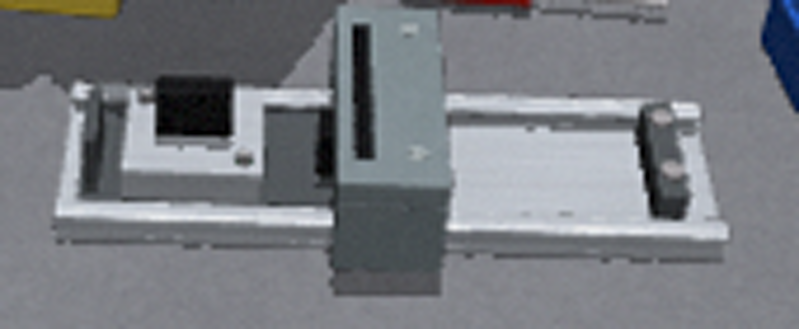

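The stop and gate agree with the sizes given: gate 70×175 mm, stop 19.5×89 mm, cover 88×86 mm, and a track yaw of about 84°. The crop also shows the post just under the gate's left edge and the tab at the far left. I'm moving above the cover now.

>>> apply_moves:
  targets:
    - {"dp":[0.015,0.03,-0.003],"yaw":5}
    - {"dp":[0.03,0.06,-0.006],"yaw":10}
    - {"dp":[0.045,0.09,-0.009],"yaw":15}
    - {"dp":[0.06,0.12,-0.012],"yaw":20}
    - {"dp":[0.075,0.15,-0.015],"yaw":25}
    - {"dp":[0.09,0.18,-0.018],"yaw":30}
    - {"dp":[0.105,0.21,-0.02],"yaw":35}
    - {"dp":[0.12,0.24,-0.023],"yaw":40}
    - {"dp":[0.135,0.27,-0.026],"yaw":45}
    - {"dp":[0.15,0.3,-0.03],"yaw":50}
    - {"dp":[0.165,0.33,-0.033],"yaw":55}
    - {"dp":[0.18,0.36,-0.035],"yaw":60.2}
    - {"dp":[0.195,0.39,-0.038],"yaw":60.2}
    - {"dp":[0.21,0.42,-0.04],"yaw":60.2}
    - {"dp":[0.225,0.45,-0.043],"yaw":60.2}
    - {"dp":[0.24,0.48,-0.046],"yaw":60.2}
    - {"dp":[0.255,0.505,-0.05],"yaw":60.2}
    - {"dp":[0.262,0.523,-0.05],"yaw":60.2}
    - {"dp":[0.262,0.523,-0.05],"yaw":60.2}
    - {"dp":[0.262,0.523,-0.05],"yaw":60.2}
  grip: -1

```text
time_s: 1.77
tcp_pos: [0.5359, -0.0929, 0.198]
eef_rot: [179.9, -0.0, -95.7]
contact_force: [-0.9, -0.6, 0.2]
gripper_width: 0.0875
gripper_force: 0.0
```

```bash
python3 - <<'E'
from plant import get_state,cams
import cv2,numpy as np
s=get_state();print(s["time_s"],s["tcp_pos"],s["eef_rot"],s["contact_force"],s["joints"])
c=cams.capture("wrist");np.savez("w1.npz",**c);cv2.imwrite("pics/w1.png",c["image"][:,:,::-1]);print(c["T_tool_cam"],c["fx"],c["cx"],c["cy"])
E
```

```text
1.7667 [ 0.53588143 -0.09293039  0.19801933] [ 1.79936325e+02 -1.03457503e-02 -9.57460053e+01] [-0.89758202 -0.60119814  0.22510717] [ 1.08056736e+01  1.05736700e+01 -2.00414771e+01 -9.54836185e-03
 -5.94488375e+01 -1.65468266e+01]
[[ 2.39139632e-04 -9.51893220e-01 -3.06429830e-01  8.29706511e-02]
 [ 9.99999742e-01  4.35219024e-04 -5.71558150e-04  4.68925696e-04]
 [ 6.77426419e-04 -3.06429615e-01  9.51893078e-01 -1.35870231e-01]
 [ 0.00000000e+00  0.00000000e+00  0.00000000e+00  1.00000000e+00]] 325.19226210127806 282.96256912423934 208.62084337064255
```

View pics/w1.png

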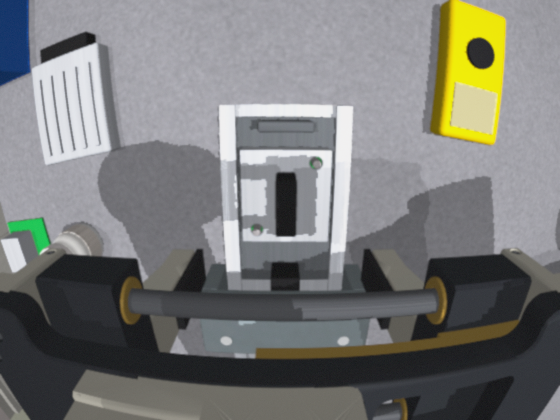

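The wrist view shows the bar at about (286,204), the cover spanning (240–332, 150–242), the pins at (316,163) and (256,230), and the tab at (286,127). I'm casting the bar top to a point as a check.

```bash
cat >> h.py <<'E'
from scipy.spatial.transform import Rotation as Ro
def wray(c,pos,rot,uv,z):
    uv=np.atleast_2d(uv).astype(float);d=(uv-[c["cx"],c["cy"]])/c["fx"];th=np.linalg.norm(d,axis=1,keepdims=True)+1e-12
    ray=np.hstack([d/th*np.sin(th),np.cos(th)])
    R=Ro.from_euler("xyz",rot,degrees=True).as_matrix();T=c["T_tool_cam"]
    D=ray@T[:3,:3].T@R.T;O=R@T[:3,3]+pos
    return O+D*((z-O[2])/D[:,2:])
E
python3 - <<'E'
from h import *
c=dict(np.load("w1.npz"));pos=[.53588,-.09293,.19802];rot=[179.936,-.0103,-95.746]
br=c["image"].max(2);m=np.zeros_like(br);m[155:243,262:312]=(br<40)[155:243,262:312]
n,l,st,ce=cv2.connectedComponentsWithStats(m);k=1+st[1:,4].argmax();v,u=np.where(l==k)
for z in(.077,):
    p=wray(c,pos,rot,np.c_[u,v],z);print(st[k],cv2.minAreaRect(p[:,:2].astype(np.float32)))
print("tab",wray(c,pos,rot,[286,122],.05),"coverplate corners",wray(c,pos,rot,[[240,150],[332,150],[240,241],[330,241]],.039).round(4))
E
```

```text
[ 277  174   19   61 1104] ((0.5326632261276245, -0.09619179368019104), (0.05211298540234566, 0.01473806332796812), 83.95352935791016)
tab [[ 0.52579928 -0.16246534  0.05      ]] coverplate corners [[ 0.5701 -0.141   0.039 ]
 [ 0.4863 -0.1327  0.039 ]
 [ 0.5825 -0.0517  0.039 ]
 [ 0.4934 -0.0427  0.039 ]]
```

>>> apply_moves:
  targets:
    - {"dp":[-0.0015,-0.0015,-0.015]}
    - {"dp":[-0.0015,-0.0015,-0.03]}
    - {"dp":[-0.0015,-0.0015,-0.045]}
    - {"dp":[-0.0015,-0.0015,-0.06]}
    - {"dp":[-0.0015,-0.0015,-0.075]}
    - {"dp":[-0.0015,-0.0015,-0.09]}
    - {"dp":[-0.0015,-0.0015,-0.105]}
    - {"dp":[-0.0015,-0.0015,-0.115]}
    - {"dp":[-0.0015,-0.0015,-0.125]}
    - {"dp":[-0.0015,-0.0015,-0.131]}
    - {"dp":[-0.0015,-0.0015,-0.131]}
    - {"dp":[-0.0015,-0.0015,-0.131]}

```text
$.targets[0]: bad value
```

>>> apply_moves:
  targets:
    - {"dp":[0,0,0]}
    - {"dp":[0,0,0]}
    - {"dp":[0,0,0]}
    - {"dp":[0,0,0]}
    - {"dp":[0,0,0]}
    - {"dp":[0,0,0]}
    - {"dp":[0,0,0]}
    - {"dp":[0,0,0]}
  grip: 1
  squeeze: 25

```text
$.targets[0]: bad value
```

>>> apply_moves:
  targets:
    - {"dp":[-0.0015,-0.0015,-0.015],"yaw":0}
    - {"dp":[-0.0015,-0.0015,-0.03],"yaw":0}
    - {"dp":[-0.0015,-0.0015,-0.045],"yaw":0}
    - {"dp":[-0.0015,-0.0015,-0.06],"yaw":0}
    - {"dp":[-0.0015,-0.0015,-0.075],"yaw":0}
    - {"dp":[-0.0015,-0.0015,-0.09],"yaw":0}
    - {"dp":[-0.0015,-0.0015,-0.105],"yaw":0}
    - {"dp":[-0.0015,-0.0015,-0.115],"yaw":0}
    - {"dp":[-0.0015,-0.0015,-0.125],"yaw":0}
    - {"dp":[-0.0015,-0.0015,-0.131],"yaw":0}
    - {"dp":[-0.0015,-0.0015,-0.131],"yaw":0}
    - {"dp":[-0.0015,-0.0015,-0.131],"yaw":0}

```text
time_s: 2.82
tcp_pos: [0.5344, -0.0957, 0.0677]
eef_rot: [180.0, -0.0, -95.9]
contact_force: [0.1, 0.2, -0.4]
gripper_width: 0.0876
gripper_force: 0.0
```

>>> apply_moves:
  targets:
    - {"dp":[0,0,0],"yaw":0}
    - {"dp":[0,0,0],"yaw":0}
    - {"dp":[0,0,0],"yaw":0}
    - {"dp":[0,0,0],"yaw":0}
    - {"dp":[0,0,0],"yaw":0}
    - {"dp":[0,0,0],"yaw":0}
    - {"dp":[0,0,0],"yaw":0}
    - {"dp":[0,0,0],"yaw":0}
  grip: 1
  squeeze: 25

```text
time_s: 3.48
tcp_pos: [0.5344, -0.0954, 0.0676]
eef_rot: [-180.0, 0.0, -95.9]
contact_force: [-0.2, -0.1, 0.5]
gripper_width: 0.0399
gripper_force: 0.0
```

>>> apply_moves:
  targets:
    - {"dp":[0,0,0],"yaw":0}
    - {"dp":[0,0,0],"yaw":0}
    - {"dp":[0,0,0],"yaw":0}
    - {"dp":[0,0,0],"yaw":0}
    - {"dp":[0,0,0],"yaw":0}
    - {"dp":[0,0,0],"yaw":0}
    - {"dp":[0,0,0],"yaw":0}

```text
time_s: 4.07
tcp_pos: [0.5342, -0.0955, 0.0675]
eef_rot: [180.0, -0.0, -95.9]
contact_force: [-0.5, 0.8, 0.6]
gripper_width: 0.0175
gripper_force: 25.0
```

>>> apply_moves:
  targets:
    - {"dp":[0,0,0.003],"yaw":0}
    - {"dp":[0,0,0.008],"yaw":0}
    - {"dp":[0,0,0.015],"yaw":0}
    - {"dp":[0,0,0.025],"yaw":0}
    - {"dp":[0,0,0.037],"yaw":0}
    - {"dp":[0,0,0.05],"yaw":0}
    - {"dp":[0,0,0.06],"yaw":0}
    - {"dp":[0,0,0.07],"yaw":0}
    - {"dp":[0,0,0.07],"yaw":0}

```text
time_s: 4.82
tcp_pos: [0.5356, -0.0954, 0.1402]
eef_rot: [-179.8, 0.0, -95.8]
contact_force: [1.1, 0.1, -0.4]
gripper_width: 0.0182
gripper_force: 25.0
```

```bash
python3 - <<'E'
from plant import get_state,cams
from h import *
s=get_state();print(s["tcp_pos"],s["contact_force"],s["gripper_width"],s["gripper_force"])
c=cams.capture("scene");W=cloud(c);I=c["image"].max(2)
cv2.imwrite("pics/s2.png",cv2.resize(c["image"][130:270,130:400],(0,0),fx=2.9,fy=2.9)[:,:,::-1])
E
```

```text
[ 0.53564642 -0.09537882  0.140217  ] [ 1.08841542  0.10090043 -0.36387583] 0.018246721227081042 24.999874234199524
```

View pics/s2.png

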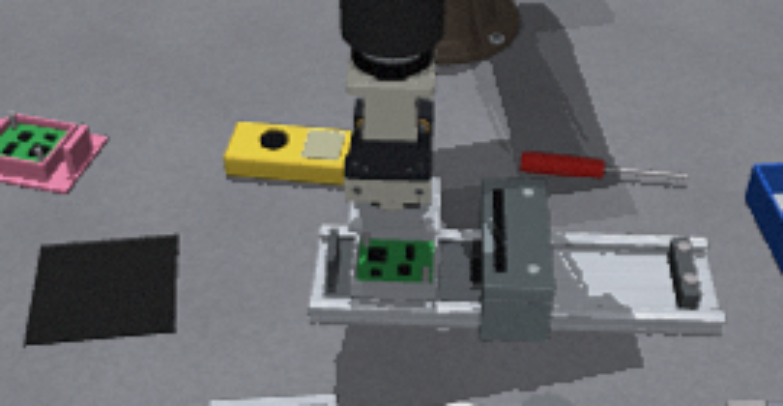

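The cover is off: the opened tray's green board shows at (395,260) in the crop, with the pins still on the carrier. I'm carrying the cover to the mat.

>>> apply_moves:
  targets:
    - {"dp":[0,-0.01,0],"yaw":0}
    - {"dp":[0,-0.025,0],"yaw":1}
    - {"dp":[-0.001,-0.045,0],"yaw":2}
    - {"dp":[-0.001,-0.07,0],"yaw":3}
    - {"dp":[-0.002,-0.095,0],"yaw":4}
    - {"dp":[-0.002,-0.12,0],"yaw":5}
    - {"dp":[-0.003,-0.145,0],"yaw":6}
    - {"dp":[-0.003,-0.17,0],"yaw":7}
    - {"dp":[-0.004,-0.195,0],"yaw":8}
    - {"dp":[-0.004,-0.22,0],"yaw":9}
    - {"dp":[-0.005,-0.245,0],"yaw":10}
    - {"dp":[-0.005,-0.268,0],"yaw":11}
    - {"dp":[-0.005,-0.288,0],"yaw":11}
    - {"dp":[-0.005,-0.302,0],"yaw":11}
    - {"dp":[-0.005,-0.31,0],"yaw":11}
    - {"dp":[-0.005,-0.31,-0.015],"yaw":11}
    - {"dp":[-0.005,-0.31,-0.03],"yaw":11}
    - {"dp":[-0.005,-0.31,-0.045],"yaw":11}
    - {"dp":[-0.005,-0.31,-0.06],"yaw":11}
    - {"dp":[-0.005,-0.31,-0.07],"yaw":11}

```text
time_s: 6.53
tcp_pos: [0.5285, -0.4046, 0.0656]
eef_rot: [179.9, 0.1, -84.9]
contact_force: [0.3, 0.4, -1.7]
gripper_width: 0.018
gripper_force: 25.0
```

>>> apply_moves:
  targets:
    - {"dp":[0,0,-0.008],"yaw":0}
    - {"dp":[0,0,-0.015],"yaw":0}
    - {"dp":[0,0,-0.02],"yaw":0}
    - {"dp":[0,0,-0.025],"yaw":0}
    - {"dp":[0,0,-0.028],"yaw":0}
    - {"dp":[0,0,-0.028],"yaw":0}
    - {"dp":[0,0,-0.028],"yaw":0}

```text
time_s: 7.12
tcp_pos: [0.5295, -0.4055, 0.0398]
eef_rot: [-180.0, -0.0, -84.9]
contact_force: [0.8, -0.1, -1.3]
gripper_width: 0.0179
gripper_force: 25.0
```

>>> apply_moves:
  targets:
    - {"dp":[0,0,-0.001],"yaw":0}
    - {"dp":[0,0,-0.002],"yaw":0}
    - {"dp":[0,0,-0.002],"yaw":0}
    - {"dp":[0,0,-0.002],"yaw":0}

```text
time_s: 7.45
tcp_pos: [0.5294, -0.4055, 0.0377]
eef_rot: [-180.0, -0.0, -84.9]
contact_force: [0.6, 0.5, -2.1]
gripper_width: 0.0181
gripper_force: 25.0
```

>>> apply_moves:
  targets:
    - {"dp":[0,0,-0.0005],"yaw":0}
    - {"dp":[0,0,-0.001],"yaw":0}
    - {"dp":[0,0,-0.001],"yaw":0}
    - {"dp":[0,0,-0.001],"yaw":0}

```text
time_s: 7.78
tcp_pos: [0.5294, -0.4055, 0.0366]
eef_rot: [-180.0, -0.0, -84.9]
contact_force: [0.5, -0.3, -1.5]
gripper_width: 0.0175
gripper_force: 25.0
```

>>> apply_moves:
  targets:
    - {"dp":[0,0,0],"yaw":0}
    - {"dp":[0,0,0],"yaw":0}
    - {"dp":[0,0,0],"yaw":0}
    - {"dp":[0,0,0],"yaw":0}
    - {"dp":[0,0,0],"yaw":0}
    - {"dp":[0,0,0],"yaw":0}
    - {"dp":[0,0,0],"yaw":0}
    - {"dp":[0,0,0],"yaw":0}
  grip: -1

```text
time_s: 8.45
tcp_pos: [0.5293, -0.4054, 0.0366]
eef_rot: [-180.0, -0.0, -84.9]
contact_force: [-0.2, -0.2, 0.4]
gripper_width: 0.0658
gripper_force: 0.0
```

>>> apply_moves:
  targets:
    - {"dp":[0,0,0.01],"yaw":0}
    - {"dp":[0,0,0.03],"yaw":0}
    - {"dp":[0,0,0.06],"yaw":0}
    - {"dp":[0,0,0.09],"yaw":-2}
    - {"dp":[0,0.01,0.11],"yaw":-5}
    - {"dp":[0,0.03,0.11],"yaw":-8}
    - {"dp":[0,0.055,0.11],"yaw":-11}
    - {"dp":[0,0.085,0.11],"yaw":-11}
    - {"dp":[0,0.115,0.11],"yaw":-11}
    - {"dp":[0,0.14,0.11],"yaw":-11}
    - {"dp":[0,0.15,0.11],"yaw":-11}
    - {"dp":[0,0.15,0.11],"yaw":-11}

```text
time_s: 9.45
tcp_pos: [0.5297, -0.2536, 0.1477]
eef_rot: [-179.9, 0.0, -95.7]
contact_force: [-0.7, 0.1, 1.1]
gripper_width: 0.0878
gripper_force: 0.0
```

```bash
python3 - <<'E'
from plant import get_state,cams
from h import *
s=get_state();print(s["time_s"],s["tcp_pos"],s["eef_rot"],s["contact_force"],s["gripper_width"])
c=cams.capture("scene");cv2.imwrite("pics/s3.png",cv2.resize(c["image"][130:270,110:400],(0,0),fx=2.7,fy=2.7)[:,:,::-1])
W=cloud(c);br=c["image"].max(2)
def rep(n,m,b):
    k=np.zeros(m.shape,bool);k[b[2]:b[3],b[0]:b[1]]=1;p=W[m&k];p=p[~np.isnan(p[:,0])]
    (x,y),w,a=cv2.minAreaRect(p[:,:2].astype(np.float32));print(n,len(p),np.round((x,y),4),np.round(w,4),a,np.round(np.percentile(p[:,2],[5,50,95]),4))
rep("cover",(br>110)&(W[...,2]<.015),(135,198,205,255))
rep("bar",(br<60)&(W[...,2]>.03),(135,198,195,255))
rep("post",(br<60)&(W[...,2]>.03)&(W[...,2]<.052),(282,300,195,235))
w=cams.capture("wrist");np.savez("w3.npz",pos=s["tcp_pos"],rot=s["eef_rot"],**w);cv2.imwrite("pics/w3.png",w["image"][:,:,::-1])
E
```

```text
9.45 [ 0.52968037 -0.25359024  0.14772452] [-1.79928057e+02  4.53486096e-03 -9.57153403e+01] [-0.74681533  0.05681633  1.06093248] 0.08784128268222777
cover 1745 [ 0.5232 -0.4103] [0.246  0.2027] 4.1395087242126465 [-0.0027  0.0004  0.0091]
bar 131 [ 0.5312 -0.4032] [0.0215 0.0508] 3.9938082695007324 [0.0321 0.0434 0.0478]
post 31 [ 0.5459 -0.0086] [0.0068 0.0277] 84.23316192626953 [0.033  0.0479 0.0511]
```

View pics/s3.png

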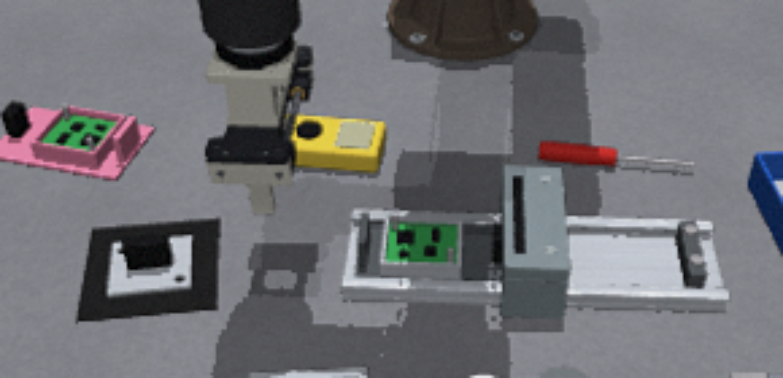

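View pics/w3.png

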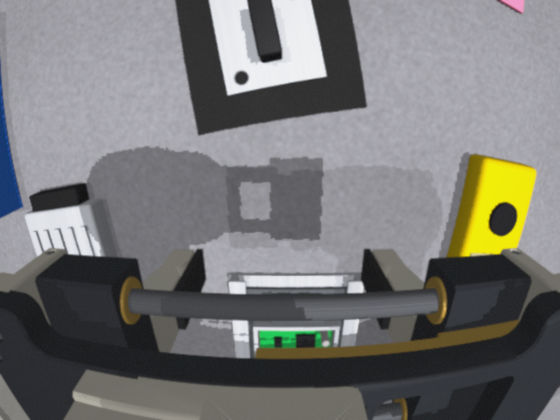

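The cover lies handle up, centred on the mat: its bar measures (0.531,-0.403) against the mat centre (0.5305,-0.405). In the scene crop the tab is at (362,235) and the post at (498,235). Next I close the fingers and go in behind the tab.

>>> apply_moves:
  targets:
    - {"dp":[-0.002,0.02,0],"yaw":0}
    - {"dp":[-0.004,0.04,0],"yaw":0}
    - {"dp":[-0.0055,0.058,0],"yaw":0}
    - {"dp":[-0.0055,0.058,0],"yaw":0}
    - {"dp":[-0.0055,0.058,0],"yaw":0}
    - {"dp":[-0.0055,0.058,0],"yaw":0}
    - {"dp":[-0.0055,0.058,0],"yaw":0}
    - {"dp":[-0.0055,0.058,0],"yaw":0}
    - {"dp":[-0.0055,0.058,0],"yaw":0}
    - {"dp":[-0.0055,0.058,-0.015],"yaw":0}
    - {"dp":[-0.0055,0.058,-0.03],"yaw":0}
    - {"dp":[-0.0055,0.058,-0.045],"yaw":0}
    - {"dp":[-0.0055,0.058,-0.06],"yaw":0}
    - {"dp":[-0.0055,0.058,-0.075],"yaw":0}
    - {"dp":[-0.0055,0.058,-0.085],"yaw":0}
    - {"dp":[-0.0055,0.058,-0.092],"yaw":0}
    - {"dp":[-0.0055,0.058,-0.092],"yaw":0}
  grip: 1

```text
time_s: 10.97
tcp_pos: [0.5231, -0.1975, 0.0532]
eef_rot: [179.9, -0.0, -95.9]
contact_force: [-0.4, 0.0, -0.2]
gripper_width: 0.0004
gripper_force: 0.0
```

>>> apply_moves:
  targets:
    - {"dp":[0.0005,0.005,0],"yaw":0}
    - {"dp":[0.001,0.01,0],"yaw":0}
    - {"dp":[0.0015,0.015,0],"yaw":0}
    - {"dp":[0.002,0.02,0],"yaw":0}
    - {"dp":[0.0025,0.025,0],"yaw":0}
    - {"dp":[0.003,0.03,0],"yaw":0}
    - {"dp":[0.0035,0.035,0],"yaw":0}
    - {"dp":[0.004,0.04,0],"yaw":0}

```text
time_s: 11.63
tcp_pos: [0.5282, -0.1575, 0.0553]
eef_rot: [-180.0, -0.1, -95.8]
contact_force: [-0.9, -6.3, 2.5]
gripper_width: 0.0002
gripper_force: 3.1
```

>>> apply_moves:
  targets:
    - {"dp":[0.001,0.008,0],"yaw":0}
    - {"dp":[0.0016,0.016,0],"yaw":0}
    - {"dp":[0.0025,0.024,0],"yaw":0}
    - {"dp":[0.0033,0.032,0],"yaw":0}
    - {"dp":[0.0041,0.04,0],"yaw":0}
    - {"dp":[0.005,0.048,0],"yaw":0}
    - {"dp":[0.0058,0.056,0],"yaw":0}
    - {"dp":[0.0066,0.064,0],"yaw":0}
    - {"dp":[0.0074,0.072,0],"yaw":0}
    - {"dp":[0.0083,0.08,0],"yaw":0}
    - {"dp":[0.009,0.088,0],"yaw":0}
    - {"dp":[0.01,0.095,0],"yaw":0}
    - {"dp":[0.0105,0.101,0],"yaw":0}
    - {"dp":[0.011,0.106,0],"yaw":0}
    - {"dp":[0.0115,0.11,0],"yaw":0}
    - {"dp":[0.0115,0.112,0],"yaw":0}
    - {"dp":[0.0115,0.112,0],"yaw":0}

```text
time_s: 13.05
tcp_pos: [0.5393, -0.0453, 0.0552]
eef_rot: [-180.0, -0.0, -95.8]
contact_force: [-0.5, -4.2, 3.1]
gripper_width: 0.0006
gripper_force: 1.8
```

>>> apply_moves:
  targets:
    - {"dp":[-0.001,-0.01,0],"yaw":0}
    - {"dp":[-0.001,-0.01,0.02],"yaw":0}
    - {"dp":[-0.001,-0.01,0.05],"yaw":0}
    - {"dp":[-0.001,-0.01,0.085],"yaw":0}
    - {"dp":[-0.001,-0.01,0.12],"yaw":0}
    - {"dp":[-0.001,-0.01,0.12],"yaw":0}

```text
time_s: 13.55
tcp_pos: [0.542, -0.0554, 0.1818]
eef_rot: [-179.4, 0.1, -95.8]
contact_force: [0.7, 0.4, 1.2]
gripper_width: 0.0005
gripper_force: 0.0
```

```bash
python3 - <<'E'
from plant import get_state,cams
from h import *
s=get_state();print(s["time_s"],s["tcp_pos"],s["eef_rot"],s["contact_force"])
c=cams.capture("scene");cv2.imwrite("pics/s4.png",cv2.resize(c["image"][130:270,110:400],(0,0),fx=2.7,fy=2.7)[:,:,::-1])
W=cloud(c);br=c["image"].max(2);G=np.array([.5477,.0313]);t=np.array([.1028,.9947]);n=np.array([-.9947,.1028])
A=(W[...,:2]-G)@t;B=(W[...,:2]-G)@n
m=(A>.04)&(A<.165)&(abs(B)<.03)&(W[...,2]>.042)&(W[...,2]<.056);m[:190]=0
print("post",m.sum(),np.percentile(A[m],[2,50,98]),np.percentile(B[m],[2,50,98]),np.median(W[m][:,2]))
m=(A>.14)&(A<.21)&(abs(B)<.05)&(W[...,2]>.03)&(W[...,2]<.042)
print("stop",m.sum(),np.percentile(A[m],[2,50,98]))
E
```

```text
13.55 [ 0.54198821 -0.05542213  0.18175472] [-1.79383758e+02  1.25691595e-01 -9.57836867e+01] [0.66515999 0.40810705 1.22628726]
post 49 [0.04086606 0.09401806 0.10361032] [-0.02913748 -0.00539195  0.01236964] 0.04838770453270617
stop 135 [0.17282966 0.18183027 0.19259986]
```

View pics/s4.png

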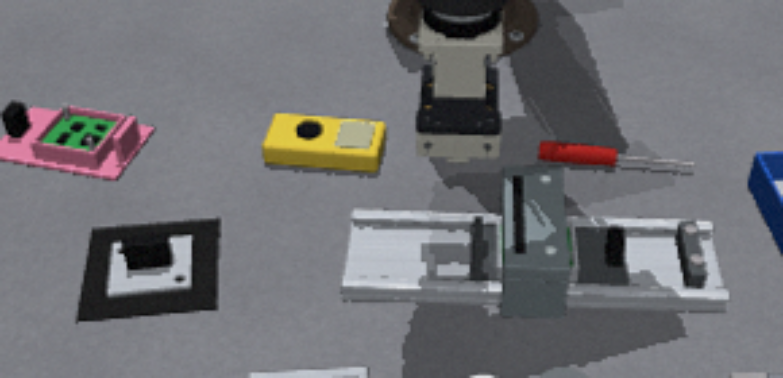

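The tab is now left of the gate at (478,250) in the crop. The post stands clear to its right at (615,245), centred about 94 mm along the track, with the stop face at about 172 mm. I'm going over the gate to drop in behind the post.

>>> apply_moves:
  targets:
    - {"dp":[0.002,0.02,0],"yaw":0}
    - {"dp":[0.0045,0.045,0],"yaw":0}
    - {"dp":[0.0075,0.07,0],"yaw":0}
    - {"dp":[0.01,0.095,0],"yaw":0}
    - {"dp":[0.0125,0.12,0],"yaw":0}
    - {"dp":[0.015,0.142,0],"yaw":0}
    - {"dp":[0.0165,0.156,0],"yaw":0}
    - {"dp":[0.0165,0.156,0],"yaw":0}
    - {"dp":[0.0165,0.156,0],"yaw":0}
    - {"dp":[0.0165,0.156,0],"yaw":0}

```text
time_s: 14.43
tcp_pos: [0.5545, 0.0999, 0.1741]
eef_rot: [179.9, -0.0, -95.9]
contact_force: [-0.8, 0.3, -0.6]
gripper_width: 0.0009
gripper_force: 0.0
```

>>> apply_moves:
  targets:
    - {"dp":[0,0.0005,-0.02],"yaw":0}
    - {"dp":[0,0.0005,-0.04],"yaw":0}
    - {"dp":[0,0.0005,-0.06],"yaw":0}
    - {"dp":[0,0.0005,-0.075],"yaw":0}
    - {"dp":[0,0.0005,-0.088],"yaw":0}
    - {"dp":[0,0.0005,-0.1],"yaw":0}
    - {"dp":[0,0.0005,-0.11],"yaw":0}
    - {"dp":[0,0.0005,-0.118],"yaw":0}
    - {"dp":[0,0.0005,-0.118],"yaw":0}

```text
time_s: 15.18
tcp_pos: [0.554, 0.1, 0.055]
eef_rot: [179.9, -0.1, -95.9]
contact_force: [0.8, -0.1, 0.1]
gripper_width: 0.0005
gripper_force: 0.0
```

>>> apply_moves:
  targets:
    - {"dp":[0.0005,0.005,0],"yaw":0}
    - {"dp":[0.001,0.01,0],"yaw":0}
    - {"dp":[0.0015,0.015,0],"yaw":0}
    - {"dp":[0.002,0.02,0],"yaw":0}
    - {"dp":[0.0025,0.025,0],"yaw":0}
    - {"dp":[0.003,0.03,0],"yaw":0}
    - {"dp":[0.0036,0.035,0],"yaw":0}
    - {"dp":[0.0041,0.04,0],"yaw":0}
    - {"dp":[0.0046,0.045,0],"yaw":0}
    - {"dp":[0.005,0.049,0],"yaw":0}
    - {"dp":[0.0054,0.052,0],"yaw":0}
    - {"dp":[0.0054,0.052,0],"yaw":0}

```text
time_s: 16.18
tcp_pos: [0.5604, 0.1539, 0.0569]
eef_rot: [-180.0, 0.0, -95.8]
contact_force: [-2.1, -1.4, 1.7]
gripper_width: 0.0006
gripper_force: 1.2
```

>>> apply_moves:
  targets:
    - {"dp":[0.0002,0.002,0],"yaw":0}
    - {"dp":[0.0004,0.004,0],"yaw":0}
    - {"dp":[0.0006,0.006,0],"yaw":0}
    - {"dp":[0.0008,0.008,0],"yaw":0}
    - {"dp":[0.0009,0.009,0],"yaw":0}
    - {"dp":[0.001,0.01,0],"yaw":0}
    - {"dp":[0.001,0.01,0],"yaw":0}

```text
time_s: 16.77
tcp_pos: [0.5613, 0.1629, 0.0569]
eef_rot: [-180.0, -0.0, -95.9]
contact_force: [-1.2, -5.6, 1.2]
gripper_width: 0.0007
gripper_force: 2.7
```

>>> apply_moves:
  targets:
    - {"dp":[0,0.0005,0],"yaw":0}
    - {"dp":[0.0001,0.001,0],"yaw":0}
    - {"dp":[0.0001,0.0015,0],"yaw":0}
    - {"dp":[0.0002,0.002,0],"yaw":0}
    - {"dp":[0.0002,0.002,0],"yaw":0}

```text
time_s: 17.18
tcp_pos: [0.5614, 0.1647, 0.0568]
eef_rot: [180.0, -0.0, -95.9]
contact_force: [-0.2, -5.5, 2.9]
gripper_width: 0.0007
gripper_force: 3.0
```

>>> apply_moves:
  targets:
    - {"dp":[0,0.0005,0],"yaw":0}
    - {"dp":[0.0001,0.001,0],"yaw":0}
    - {"dp":[0.0001,0.0015,0],"yaw":0}
    - {"dp":[0.0001,0.0015,0],"yaw":0}

```text
time_s: 17.52
tcp_pos: [0.5615, 0.1663, 0.0569]
eef_rot: [-180.0, -0.0, -95.9]
contact_force: [-1.0, -6.0, 3.0]
gripper_width: 0.0005
gripper_force: 3.0
```

>>> apply_moves:
  targets:
    - {"dp":[0,0.0005,0],"yaw":0}
    - {"dp":[0.0001,0.001,0],"yaw":0}
    - {"dp":[0.0001,0.001,0],"yaw":0}

```text
time_s: 17.77
tcp_pos: [0.5616, 0.1672, 0.0569]
eef_rot: [180.0, -0.0, -95.9]
contact_force: [-0.5, -5.7, 2.5]
gripper_width: 0.0001
gripper_force: 3.0
```

>>> apply_moves:
  targets:
    - {"dp":[0,0.0005,0],"yaw":0}
    - {"dp":[0.0001,0.001,0],"yaw":0}
    - {"dp":[0.0001,0.001,0],"yaw":0}

```text
time_s: 18.02
tcp_pos: [0.5617, 0.1682, 0.0569]
eef_rot: [180.0, -0.0, -95.9]
contact_force: [-0.3, -6.4, 2.0]
gripper_width: 0.0004
gripper_force: 3.0
```

>>> apply_moves:
  targets:
    - {"dp":[0,0.0005,0],"yaw":0}
    - {"dp":[0.0001,0.001,0],"yaw":0}
    - {"dp":[0.0001,0.001,0],"yaw":0}

```text
time_s: 18.27
tcp_pos: [0.5618, 0.1692, 0.0568]
eef_rot: [180.0, -0.0, -95.9]
contact_force: [-0.8, -6.7, 1.6]
gripper_width: 0.0003
gripper_force: 3.1
```

>>> apply_moves:
  targets:
    - {"dp":[0,0.0005,0],"yaw":0}
    - {"dp":[0.0001,0.001,0],"yaw":0}
    - {"dp":[0.0001,0.001,0],"yaw":0}

```text
time_s: 18.52
tcp_pos: [0.5618, 0.1695, 0.0568]
eef_rot: [180.0, -0.1, -95.9]
contact_force: [-0.0, -9.3, 3.9]
gripper_width: 0.0008
gripper_force: 4.6
```

>>> apply_moves:
  targets:
    - {"dp":[0,0.0005,0],"yaw":0}
    - {"dp":[0.0001,0.001,0],"yaw":0}
    - {"dp":[0.0001,0.001,0],"yaw":0}

```text
time_s: 18.77
tcp_pos: [0.5617, 0.1696, 0.0569]
eef_rot: [179.9, -0.2, -95.9]
contact_force: [1.5, -13.9, 5.2]
gripper_width: 0.0009
gripper_force: 6.5
```

>>> apply_moves:
  targets:
    - {"dp":[0,0.0005,0],"yaw":0}
    - {"dp":[0.0001,0.001,0],"yaw":0}
    - {"dp":[0.0001,0.001,0],"yaw":0}
    - {"dp":[0.0001,0.001,0],"yaw":0}

```text
time_s: 19.1
tcp_pos: [0.5617, 0.1697, 0.0569]
eef_rot: [179.9, -0.2, -95.9]
contact_force: [3.0, -17.1, 4.7]
gripper_width: 0.0003
gripper_force: 8.4
```

>>> apply_moves:
  targets:
    - {"dp":[-0.0002,-0.002,0],"yaw":0}
    - {"dp":[-0.0005,-0.005,0],"yaw":0}
    - {"dp":[-0.0012,-0.012,0],"yaw":0}
    - {"dp":[-0.0015,-0.015,0],"yaw":0}
    - {"dp":[-0.0015,-0.015,0.01],"yaw":0}
    - {"dp":[-0.0015,-0.015,0.03],"yaw":0}
    - {"dp":[-0.0015,-0.015,0.06],"yaw":0}
    - {"dp":[-0.0015,-0.015,0.1],"yaw":0}
    - {"dp":[-0.02,-0.015,0.14],"yaw":0}
    - {"dp":[-0.06,-0.015,0.18],"yaw":0}
    - {"dp":[-0.1,-0.015,0.2],"yaw":0}
    - {"dp":[-0.1,-0.015,0.2],"yaw":0}
    - {"dp":[-0.1,-0.015,0.2],"yaw":0}

```text
time_s: 20.18
tcp_pos: [0.4607, 0.1581, 0.2612]
eef_rot: [-179.7, 0.3, -95.8]
contact_force: [-0.6, 0.4, -0.8]
gripper_width: 0.0005
gripper_force: 0.0
```

```bash
python3 - <<'E'
from plant import get_state,cams
from h import *
s=get_state();print(s["time_s"],s["tcp_pos"],s["contact_force"])
c=cams.capture("scene");cv2.imwrite("pics/s5.png",cv2.resize(c["image"][130:270,110:400],(0,0),fx=2.7,fy=2.7)[:,:,::-1])
W=cloud(c);br=c["image"].max(2);G=np.array([.5477,.0313]);t=np.array([.1028,.9947]);n=np.array([-.9947,.1028])
A=(W[...,:2]-G)@t;B=(W[...,:2]-G)@n
m=(A>.13)&(A<.18)&(abs(B)<.03)&(W[...,2]>.044)&(W[...,2]<.056)
print("post",m.sum(),np.percentile(A[m],[2,50,98]),np.median(W[m][:,2]))
E
```

```text
20.1833 [0.46065825 0.15814154 0.26122944] [-0.61754571  0.43950678 -0.81560709]
post 46 [0.14925616 0.15796416 0.16601359] 0.04863276395948374
```

View pics/s5.png

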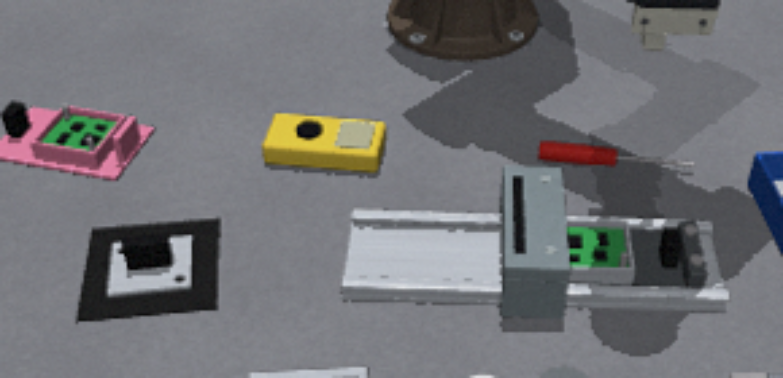

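The post at (670,247) stands right beside the stop at (692,252). It measures 158 mm along the track, against an expected 157. The cover is still flat on the mat and the arm is clear.

```bash
python3 -c "
from plant import r
print(r.close_job())"
```

```text
the job is handed in; nothing more can be done
None
```

The job is handed in: the cover lies flat, handle up, centred on the mat, and the carrier rests against the stop after a light push of about 17 N measured at the wrist; the hand-in returned no verdict.

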